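Clamp a paint pot in the bench shaker

TASK

Load the bigger of the two black-capped paint pots into the bench paint shaker: swing the keeper bar up out of the way, set the pot down upright in the middle of the sprung dish without dropping it and let go, then swing the bar down over its cap until the dish is pushed down and the bar snaps home in its detent and stays shut by itself. Keep the pot upright all the while, and leave the other things on the bench where they are.

Things in the scene. Friction and masses are not known exactly. Their poses are not given: they have to be found in the camera images.
- shaker: Small bench paint shaker, fixed. Origin: on the bench under the dish's centre; z up, front -x, y along the keeper bar from latch post (-y) to hinge post (+y). Base plate 25 mm high, x -75 to 195, y +-140 mm; rod end blocks at y +-126 mm, 44 mm high; carriage plate x +-50, y +-95 mm, top at 50 mm.
- housing_top (a point): Middle of the top of the shaker's motor housing: a box behind the dish, shaker x +95 to +195, y +-120 mm, 108 mm high; its timer knob reaches 123 mm.
- keeper_hinge (a point): Hinge axis of the keeper bar, 160 mm above the bench at shaker y +70 mm, along the shaker's x, in a post 24 mm wide in y, x +-18 mm, 172 mm high. The bar is flat steel, 18 mm wide, 10 mm thick, with a round rubber foot under its middle.
- latch_post (a point): Top of the latch post, 182 mm above the bench at shaker y -62 mm: two upright aluminium cheeks (together x +-22 mm, y -51 to -73 mm) with a gap between them into which the bar drops; a sprung ball in the rear cheek is the detent.
- dish_floor (a point): Centre of the floor of the round black dish between the posts, on which the pot is to stand: 68 mm above the bench when empty. 72 mm across, 66 mm inside, rim 7.5 mm above the floor. Sprung: it carries the pot without sinking and goes straight down, up to 10 mm; about 5 N starts it, 12 N gives 8 mm. With the pot under the shut bar it is down about 8 mm.
- keeper (a joint): Angle of the keeper bar (rad): 0 shut, level over the pot; grows as its free end rises; 1.57 upright; stop at 1.85, leaning back. It stays where left (1 to 2 N at the grip moves it). With the pot in, its rubber foot meets the cap at about 0.12; from there spring and detent need some 10 N down at the grip until it snaps in at 0 (0 to 0.015 once latched). Let go short of that, it is pushed up again.
- keeper_grip (a point): Middle of the black cross grip at the bar's free end, 175 mm from the hinge axis: a round rod 18 mm thick, 120 mm long, parallel to the shaker's x, so it sticks out 51 mm in front of and behind the bar. Either arm can be pinched from above, fingers closing along the shaker's y, and led round the hinge with the fingers kept pointing down.
- pot: The paint pot to load: white straight-sided plastic pot with a paper label and a broad black ribbed screw cap; 88 mm high, body 56 mm and cap (the top 24 mm) 59 mm in diameter; about 0.15 to 0.31 kg. Origin: centre of its underside, z up along its axis. It stands on the green cutting mat with three other containers.
- short_jar: Bystander: jar like the pot but only 52 mm high, 59 mm across the black cap. Origin: centre of its underside.
- glue: Bystander: white glue bottle with a narrow neck and cap, 155 mm high, 58 mm across. Origin: centre of its underside.
- tin: Bystander: steel paint tin with press-in lid, 73 mm high, 65 mm across. Origin: centre of its underside.
- spray_can: Bystander: aluminium spray can with a white cap, 170 mm high, 52 mm across, standing on the bench beside the latch end of the shaker. Origin: centre of its underside.
- clamp: Bystander: black spring clamp lying on the bench, 160 mm long along its x, 75 mm wide, 22 mm high. Origin: bench level, at its middle.
- brush: Bystander: flat brush lying on the bench to the left of the shaker, about 0.2 m long along its x. Origin: bench level.
- tape: Bystander: grey tape measure, 70 x 66 mm, 36 mm high. Origin: centre of its underside.

How it is judged:
By the outcome, as a careful person would: the job done as asked, in the order asked, and still so for the second after the job is handed in, with the robot touching nothing.
It also fails if it takes over 70 s, if anything falls off the work surface, if the arm or the gripper's body presses on something with over 40 N, if the wrist force passes 120 N, or if a joint passes its speed limit or range.

ROBOT

A 6-joint arm with a two-finger parallel gripper is mounted at the origin on the work surface. World frame = base frame: x ahead of the robot, y to its left, z up, the work surface at z = 0. Lengths are in mm, angles in rad, forces in N, time in s.
With the tool pointing down it reaches from about 350 to 775 mm from the base axis. Payload 5.5 kg.
Tool frame: the origin (TCP) lies midway between the tips of the shut fingers; the grasp point (between the pads) lies 19 mm behind it; x points along the fingers, z is the direction in which the jaws open and shut, and the axes are right-handed (so a half turn about x gives the same grasp; the last joint's range is limited). The gripper opens to 85 mm and grips with 20 to 120 N. Pads are 22 mm wide; open, the fingers measure 114 mm over their backs; the gripper's body (76 mm by 85 mm) begins 54 mm behind the grasp point. The pads swing forward as they close: fully open they stand 13 mm farther back than shut.
Start: joints at [1.204, 0.313, 0.046, 1.304, 0, 1.431], TCP at [129.317, 560.312, 231.323] pointing down, gripper open.
Joint ranges: [-2.76, 2.76], [-0.86, 1.69], [-1.03, 1.26], [-2.2, 2.34], [-1.47, 1.5], [-3.14, 3.14]. Speed limits (rad/s): [2.57, 2.57, 3.14, 3.14, 3.14, 3.14].

INTERFACE

Orientations are given as a rotation vector (axis times angle).
In Python, from plant import monitor, optics, ticket gives the robot as it stands.
- The arm moves only by the shell command python3 -m inch 'ROWS' [FORCE]. ROWS is JSON, a list of rows, each an object with "xyz": the shift along the tool's x, y, z in cm, a list of three; "roll": the turn about the tool's x in units of 5 degrees (1.0 is 5 degrees); "hand": the opening, from 0 (shut) to 1 (fully open). In form: [{"xyz": [x, y, z], "roll": roll, "hand": hand}, ...]. A call has exactly 8 rows; each row is the pose to reach, as a shift and turn from the pose commanded when the call began, along the tool's axes at that moment; what a row does not reach only later rows make up. A row lasts 1/10 s, in which the tool goes at most 50 mm and 8.59 degrees, less where a joint would pass 70% of its speed; a pose out of reach is approached as far as the arm can. A call with a gripper value outside its range is refused whole. The fingers move at their own pace and stop on an object; FORCE is the grip in N (left out, the last holds). Time passes only in rows, so rows that repeat a pose let the fingers close, or fill a call up. It gives the time, the measured TCP pose, the force and the opening at its end, in the units of the state.
- monitor.observe(): the state, without advancing time (a new reading comes with each control period).
- optics.capture(name): name is "side" or "top"; returns the picture (480x640x3 uint8, red, green, blue); there is no depth.
- optics.camera_model(name): a dict with "fov_y" (degrees; the focal length in pixels is half the picture's height over the tangent of half this angle, whatever the lens; pixels are square), "cx", "cy" (the principal point, pixels), "pose" (4x4, takes a point from camera to world coordinates). Camera axes: x right, y up, looking along -z (the intrinsics and any distortion apply to the point x, -y, -z); pixel columns grow to the right and rows downward; lengths in mm; the calibration is good to about 2 mm. A picture is of the moment at which its call begins. camera_model takes no time and is no camera call.
- ticket.job_done(): hands the job in, once; it reports no verdict.
The state is a dict: "time_s": time; "qpos": joint angles; "joint_velocities": joint speeds; "tau": joint torques, N m; "tool_pos": TCP position; "tool_rot": TCP orientation; "ft_force": force on the tool from outside, world axes, zero at the start; "moment": the same for the moment, N m; "grip_width": finger opening in mm.
Only numpy, scipy, OpenCV 4.12 (cv2) and the standard library are available. Lean on these libraries where they do the work, as an engineer would, in place of code of your own. Each camera call takes 0.05 s, during which the arm holds its last target.

## Working session

There is one attempt and no reset: what is moved stays moved. The work goes in short steps, Python scripts to look and compute and a shell command to move; the robot and the scene stay as the last step left them, time stands still between calls to the robot, and variables do not carry over. Pictures are saved under pics/ and viewed, and the job is handed in when it is done.

```bash
ls -la; mkdir -p pics; python3 - <<'E'
from plant import monitor, optics
import cv2,numpy as np
print(monitor.observe())
for n in ("side","top"):
    im=optics.capture(n); cv2.imwrite(f"pics/{n}0.png",im[:,:,::-1])
    m=optics.camera_model(n); print(n,{k:(np.round(v,4).tolist() if k=="pose" else v) for k,v in m.items()})
E
```

```text
total 12
drwxr-xr-x  3 agent agent 4096 Dec  7 15:17 .
drwxr-xr-x 23 root  root  4096 Dec  7 15:17 ..
drwxr-xr-x  2 agent agent 4096 Dec  7 15:17 pics
{'time_s': 0.0, 'qpos': array([ 1.20439777e+00,  3.13990550e-01,  4.49554387e-02,  1.30357596e+00,
       -1.67882874e-05,  1.43113486e+00]), 'joint_velocities': array([ 0.00147737, -0.00135997, -0.00041331, -0.00150555, -0.00061596,
       -0.00012713]), 'tau': array([ 6.35939086e-04, -4.80623960e+01,  2.98533064e+01,  1.91197061e-02,
       -1.25772804e-04,  3.65045977e-06]), 'tool_pos': array([129.12288625, 559.78822155, 230.40483564]), 'tool_rot': array([-1.041582  ,  1.30955565,  1.04001792]), 'ft_force': array([-0.23497703, -0.96524005,  0.17582049]), 'moment': array([ 0.00996797,  0.00670557, -0.03355478]), 'grip_width': 84.98073398938995}
side {'fov_y': 55.769946573127584, 'cx': 327.3507824058509, 'cy': 244.2146478507335, 'pose': [[0.8416, 0.4084, -0.3536, 157.3947], [-0.5401, 0.6471, -0.5381, -489.5546], [0.009, 0.6438, 0.7651, 950.1913], [0.0, 0.0, 0.0, 1.0]]}
top {'fov_y': 49.1428978897034, 'cx': 321.75428730506013, 'cy': 228.75633992491717, 'pose': [[0.0212, 0.9737, -0.2267, 306.7225], [-0.9998, 0.0218, 0.0003, 90.6532], [0.0053, 0.2267, 0.974, 1239.048], [0.0, 0.0, 0.0, 1.0]]}
```

View pics/side0.png

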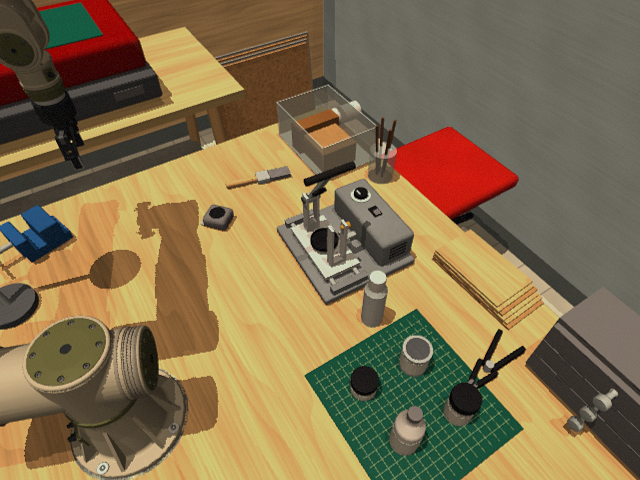

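View pics/top0.png

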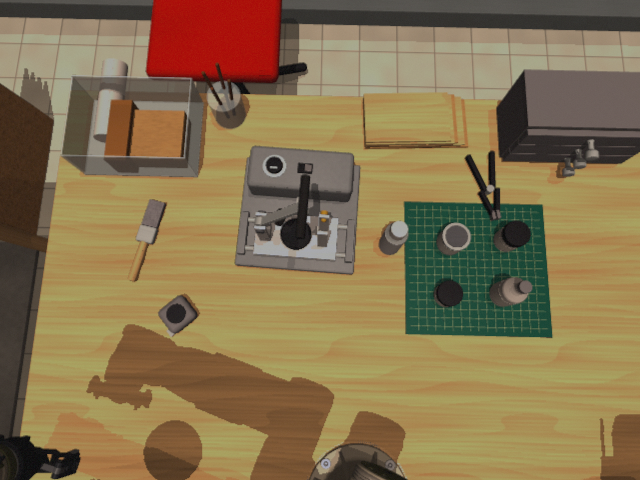

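The side view shows the pot, the tall black cap at about (463,400), near the clamp, and the short jar at (364,382). The spray can is at (375,300) and the shaker dish at (324,240), with the bar raised. In the top view the pot is at (514,236), the dish at (296,233), and the grip is the black rod at (303,205). Next I'll zoom in.

```bash
python3 - <<'E'
import cv2
s=cv2.imread("pics/side0.png");t=cv2.imread("pics/top0.png")
def crop(im,x,y,w,h,f,n): cv2.imwrite(n,cv2.resize(im[y:y+h,x:x+w],None,fx=f,fy=f,interpolation=cv2.INTER_CUBIC))
crop(s,270,150,150,155,5,"/tmp/a.png"); 
crop(s,270,150,150,110,5,"pics/s_shaker.png")
crop(t,225,140,150,140,4,"pics/t_shaker.png")
crop(t,400,200,150,140,4,"pics/t_mat.png")
crop(s,330,320,180,150,4,"pics/s_mat.png")
E
```

```text
(no output)
```

View pics/s_shaker.png

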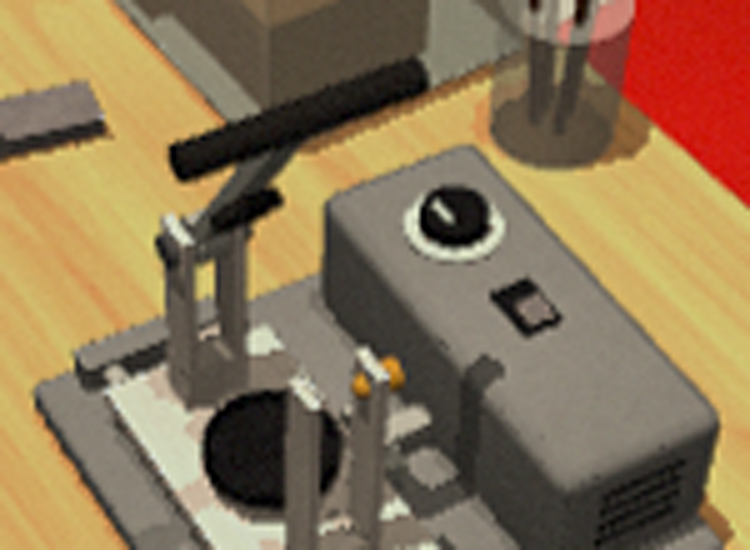

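View pics/t_shaker.png

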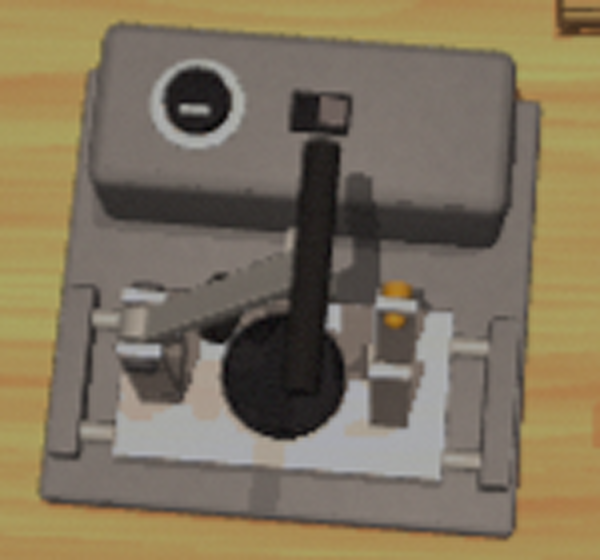

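View pics/t_mat.png

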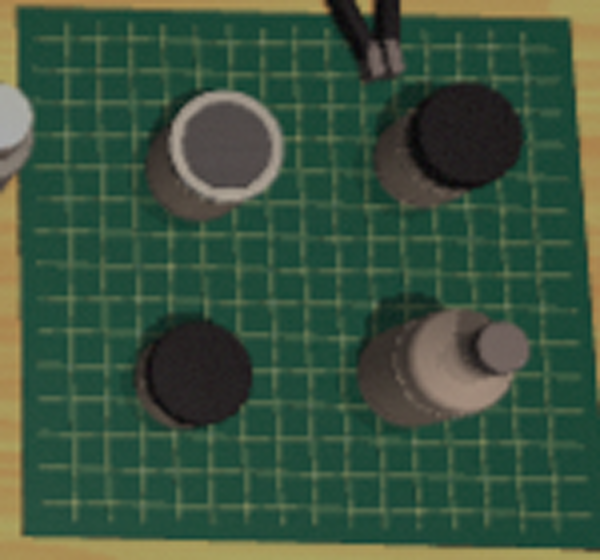

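View pics/s_mat.png

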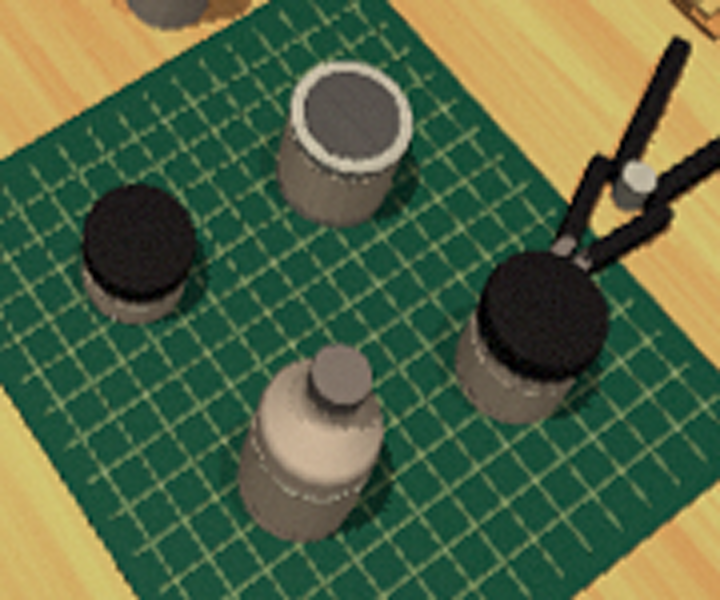

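The top crop shows the tall-sided pot at crop (466,134), which is top pixel (516.5,233.5), with the clamp jaws just beside it at about (380,60) in the crop. The glue bottle is below it. The shaker shows the dish, both posts, the orange detent and the raised bar, and all of its key points are visible in both views. Next I'll triangulate them.

```bash
cat > h.py <<'E'
import numpy as np
from plant import optics
CM={n:optics.camera_model(n) for n in("side","top")}
def ray(n,u,v):
    m=CM[n];f=240/np.tan(np.radians(m["fov_y"]/2));P=np.array(m["pose"])
    d=P[:3,:3]@np.array([(u-m["cx"])/f,-(v-m["cy"])/f,-1]);return P[:3,3],d/np.linalg.norm(d)
def plane(n,u,v,z):
    o,d=ray(n,u,v);return (o+d*(z-o[2])/d[2])
def tri(a,b):
    o1,d1=ray("side",*a);o2,d2=ray("top",*b)
    A=np.stack([d1,-d2],1);s=np.linalg.lstsq(A,o2-o1,rcond=None)[0]
    p,q=o1+s[0]*d1,o2+s[1]*d2
    return (p+q)/2,np.linalg.norm(p-q)
def proj(n,p):
    m=CM[n];f=240/np.tan(np.radians(m["fov_y"]/2));P=np.array(m["pose"])
    c=P[:3,:3].T@(np.asarray(p,float)-P[:3,3]);return m["cx"]+f*c[0]/-c[2],m["cy"]-f*c[1]/-c[2]
E
python3 - <<'E'
from h import *
np.set_printoptions(precision=1,suppress=True)
S=lambda x,y:(270+x/5,150+y/5); M=lambda x,y:(330+x/4,320+y/4)
T=lambda x,y:(225+x/4,140+y/4); N=lambda x,y:(400+x/4,200+y/4)
for name,a,b,z in [("pot cap",M(544,315),N(466,134),88),("short",M(140,240),N(199,373),52),("tin",M(352,115),N(226,146),73),("glue cap",M(341,375),N(501,347),155),
 ("dish rim",S(272,448),T(284,374),75.5),("latch rear",S(372,365),T(397,305),182),("latch front",S(305,390),T(390,371),182),
 ("hinge front",S(180,230),T(140,352),172),("gripF",S(182,162),T(302,390),0),("gripR",S(416,77),T(321,145),0),("knob",S(455,215),T(197,104),123)]:
    p,e=tri(a,b); print(name,p,"gap %.1f"%e,"planes",plane("side",*a,z) if z else "",plane("top",*b,z) if z else "")
print("can cap",plane("top",398,230,170),plane("side",377,280,170))
E
```

```text
pot cap [ 577.  -353.4   75.5] gap 1.3 planes [ 571.7 -355.5   88. ] [ 573.5 -348.3   88. ]
short [ 442.1 -205.    42.1] gap 2.2 planes [ 440.  -208.4   52. ] [ 439.9 -202.1   52. ]
tin [ 568.7 -218.    70.5] gap 2.6 planes [ 568.9 -219.1   73. ] [ 567.  -216.7   73. ]
glue cap [ 446.8 -336.4  149.3] gap 1.9 planes [ 445.7 -337.8  155. ] [ 445.2 -333.8  155. ]
dish rim [567.4 148.9  66.8] gap 0.4 planes [563.6 142.6  75.5] [565.2 148.5  75.5]
latch rear [580.8  85.5 179.6] gap 1.2 planes [580.2  83.6 182. ] [579.6  85.7 182. ]
latch front [545.5  88.3 180.5] gap 1.6 planes [545.6  87.  182. ] [544.4  88.6 182. ]
hinge front [556.  219.  169.4] gap 3.2 planes [556.3 216.4 172. ] [553.9 219.2 172. ]
gripF [507.5 128.2 307.5] gap 2.2 planes  
gripR [624.5 123.3 304.8] gap 0.2 planes  
knob [713.3 200.1 115.2] gap 3.6 planes [710.  193.4 123. ] [708.7 200.  123. ]
can cap [556.5 -69.2 170. ] [553.3 -79.8 170. ]
```

The triangulated heights match mid-cap and mid-dish, with gaps of about 1 to 2 mm, so the calibration holds. That puts the pot at (577,-353), the dish at (567,149) and the shaker yaw at about -3.9°. The bar is at about 1.0 rad. Next I'll work out the move to the front arm of the grip.

```bash
cat >> h.py <<'E'
from plant import monitor
from scipy.spatial.transform import Rotation as Ro
PSI=-0.068; D=np.array([567.4,148.9]); XS=np.array([np.cos(PSI),np.sin(PSI)]); YS=np.array([-np.sin(PSI),np.cos(PSI)])
def sh(x,y,z): return np.r_[D+x*XS+y*YS,z]
def to_sh(p): d=np.asarray(p)[:2]-D; return np.r_[d@XS,d@YS,p[2]]
def state():
    s=monitor.observe();R=Ro.from_rotvec(s["tool_rot"]).as_matrix();return s,R
def delta(p):
    s,R=state(); return R.T@(np.asarray(p)-s["tool_pos"])/10
def rollto(a): # roll units so that tool z lies along horizontal dir angle a (mod pi)
    s,R=state(); t=np.array([np.cos(a),np.sin(a),0]); c=R[:,2]@t; sn=-R[:,1]@t  # z after roll r: cos r z - sin r y
    r=np.degrees(np.arctan2(sn,c)); r=(r+90)%180-90; return r/5
E
python3 - <<'E'
from h import *
np.set_printoptions(precision=2,suppress=True)
s,R=state();print(R)
print("roll to yS",rollto(np.pi/2+PSI), "to xS",rollto(PSI))
g=lambda th,x=-32:sh(x,70-175*np.cos(th),160+175*np.sin(th))
print(g(1.01)); print("delta to above grip",delta(g(1.01)+[0,0,60]),delta(g(1.01)+[0,0,-21]))
E
```

```text
[[-0.   -0.97  0.22]
 [-0.    0.22  0.97]
 [-1.    0.   -0.  ]]
roll to yS -1.8200971581688408 to xS 16.179911288248842
[533.91 128.05 308.2 ]
delta to above grip [-13.73 -49.15 -32.99] [ -5.63 -49.15 -32.98]
```

```bash
python3 -m inch '[{"xyz":[-2,-1,-1],"roll":-0.3,"hand":0.5},{"xyz":[-5,-3,-2],"roll":-0.6,"hand":0.5},{"xyz":[-8,-6,-4],"roll":-0.9,"hand":0.5},{"xyz":[-11,-9,-6],"roll":-1.2,"hand":0.5},{"xyz":[-13,-13,-8.5],"roll":-1.5,"hand":0.5},{"xyz":[-13.7,-17,-11],"roll":-1.82,"hand":0.5},{"xyz":[-13.7,-21,-13.5],"roll":-1.82,"hand":0.5},{"xyz":[-13.7,-25,-16],"roll":-1.82,"hand":0.5}]' 20
python3 - <<'E'
from h import *
np.set_printoptions(precision=2,suppress=True)
g=lambda th,x=-32:sh(x,70-175*np.cos(th),160+175*np.sin(th))
print(delta(g(1.01)+[0,0,50]),rollto(np.pi/2+PSI))
E
```

```text
time_s: 0.9
tool_pos: [337.9, 346.8, 368.5]
tool_rot: [-1.159, 1.24, 1.159]
ft_force: [0.9, 0.2, 0.2]
grip_width: 43.2
[  1.03 -21.03 -20.5 ] 0.004852510482908201
```

```bash
python3 -m inch '[{"xyz":[0,-3,-3],"roll":0,"hand":0.5},{"xyz":[0,-6,-6],"roll":0,"hand":0.5},{"xyz":[0,-9,-9],"roll":0,"hand":0.5},{"xyz":[0,-12.2,-12],"roll":0,"hand":0.5},{"xyz":[0,-15.5,-15],"roll":0,"hand":0.5},{"xyz":[0,-18.5,-18],"roll":0,"hand":0.5},{"xyz":[0.5,-20.5,-20],"roll":0,"hand":0.5},{"xyz":[1,-21,-20.5],"roll":0,"hand":0.5}]'
python3 - <<'E'
from h import *
import cv2
np.set_printoptions(precision=2,suppress=True)
g=lambda th,x=-32:sh(x,70-175*np.cos(th),160+175*np.sin(th))
print(delta(g(1.01)+[0,0,-21]),rollto(np.pi/2+PSI))
for n in("side","top"):
    im=optics.capture(n)[:,:,::-1].copy(); cv2.imwrite(f"/tmp/{n}1.png",im)
    x,y=(240,60) if n=="side" else (200,120)
    cv2.imwrite(f"pics/{n}1.png",cv2.resize(im[y:y+180,x:x+200],None,fx=3,fy=3,interpolation=cv2.INTER_CUBIC))
s,R=state();print(s["tool_pos"],[proj(n,s["tool_pos"]) for n in("side","top")])
E
```

```text
time_s: 1.7
tool_pos: [534.3, 126.9, 356.9]
tool_rot: [-1.156, 1.244, 1.157]
ft_force: [0.3, 0.2, -0.2]
grip_width: 43.0
[6.97 0.04 0.12] -0.042767888613744275
[532.51 128.58 356.71] [(np.float64(315.74522997781605), np.float64(159.82481665299744)), (np.float64(299.9827526926654), np.float64(216.83423744431522))]
```

View pics/side1.png

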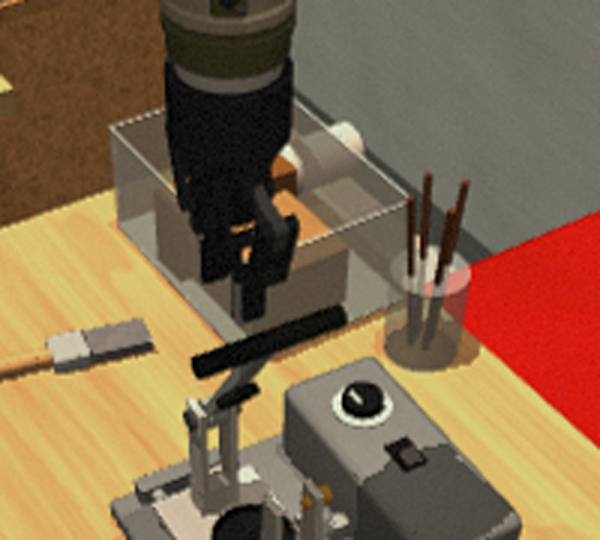

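View pics/top1.png

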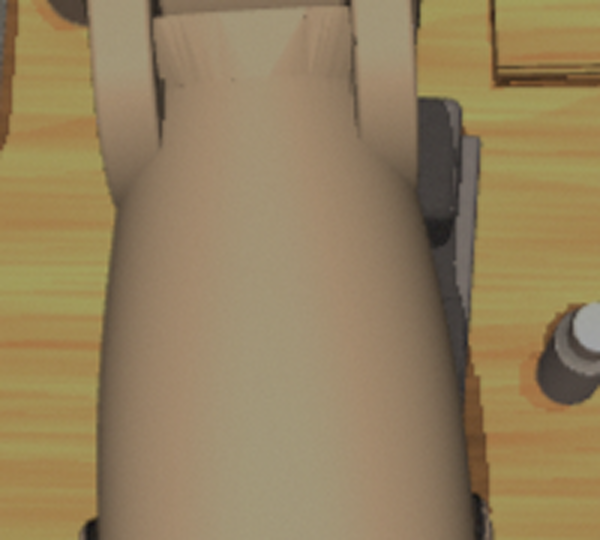

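In the side picture the fingertips are centred at about crop (234,300), and the predicted TCP is (227,299), so they agree. The front arm of the grip lies straight below. Now I descend.

```bash
python3 -m inch '[{"xyz":[1.5,0,0],"roll":0,"hand":0.5},{"xyz":[3,0,0],"roll":0,"hand":0.5},{"xyz":[4.5,0,0],"roll":0,"hand":0.5},{"xyz":[5.7,0,0],"roll":0,"hand":0.5},{"xyz":[6.5,0,0],"roll":0,"hand":0.5},{"xyz":[7,0,0],"roll":0,"hand":0.5},{"xyz":[7,0,0],"roll":0,"hand":0.5},{"xyz":[7,0,0],"roll":0,"hand":0.5}]'
python3 - <<'E'
from h import *
import cv2
im=optics.capture("side")[:,:,::-1]
cv2.imwrite("pics/side2.png",cv2.resize(im[90:240,260:420],None,fx=5,fy=4,interpolation=cv2.INTER_CUBIC))
E
```

```text
time_s: 2.6
tool_pos: [532.5, 129.7, 288.9]
tool_rot: [-1.16, 1.24, 1.159]
ft_force: [0.0, 0.3, -0.0]
grip_width: 42.8
```

View pics/side2.png

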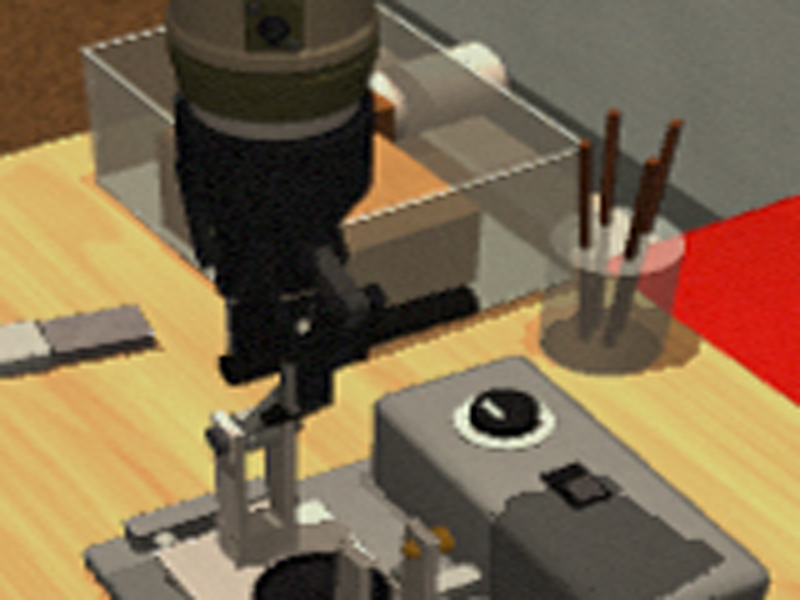

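The fingers straddle the grip's front arm, with the rod passing between them at about crop (320,345), and there is no contact force. Next I close.

```bash
python3 -m inch '[{"xyz":[0,0,0],"roll":0,"hand":0.3},{"xyz":[0,0,0],"roll":0,"hand":0.1},{"xyz":[0,0,0],"roll":0,"hand":0.1},{"xyz":[0,0,0],"roll":0,"hand":0.1},{"xyz":[0,0,0],"roll":0,"hand":0.1},{"xyz":[0,0,0],"roll":0,"hand":0.1},{"xyz":[0,0,0],"roll":0,"hand":0.1},{"xyz":[0,0,0],"roll":0,"hand":0.1}]' 30
python3 - <<'E'
from h import *
np.set_printoptions(precision=2,suppress=True)
P=np.mean([ (monitor.observe()["tool_pos"]) for _ in range(3)],0); print(P,to_sh(P))
s,R=state();print(R)
# arc from theta0
y,z=to_sh(P)[1],P[2]+20
th0=np.arctan2(z-160,70-y);print("th0",th0,"r",np.hypot(z-160,70-y))
p0=sh(-32,70-175*np.cos(1.0),160+175*np.sin(1.0))
for th in np.linspace(1.0,1.78,17)[1:]:
    p=sh(-32,70-175*np.cos(th),160+175*np.sin(th)); print(round(th,2),R.T@(p-p0)/10)
E
```

```text
time_s: 3.45
tool_pos: [532.8, 129.0, 288.9]
tool_rot: [-1.16, 1.24, 1.158]
ft_force: [-0.7, -3.9, 4.9]
grip_width: 17.0
[532.8  129.04 288.86] [-33.17 -22.17 288.86]
[[ 0.   -1.    0.07]
 [-0.    0.07  1.  ]
 [-1.   -0.   -0.  ]]
th0 1.016421135813176 r 175.08243891306685
1.05 [-0.44 -0.    0.73]
1.1 [-0.85 -0.    1.48]
1.15 [-1.22 -0.    2.25]
1.2 [-1.55 -0.    3.03]
1.24 [-1.85 -0.    3.83]
1.29 [-2.1  -0.    4.65]
1.34 [-2.32 -0.    5.47]
1.39 [-2.49 -0.    6.31]
1.44 [-2.63 -0.    7.15]
1.49 [-2.72 -0.    8.  ]
1.54 [-2.77 -0.    8.85]
1.58 [-2.78 -0.    9.7 ]
1.63 [-2.74 -0.   10.56]
1.68 [-2.67 -0.   11.4 ]
1.73 [-2.55  0.   12.25]
1.78 [-2.4   0.   13.09]
```

```bash
python3 -m inch '[{"xyz":[-0.3,0,0.49],"roll":0,"hand":0.1},{"xyz":[-0.71,0,1.24],"roll":0,"hand":0.1},{"xyz":[-1.08,0,2.01],"roll":0,"hand":0.1},{"xyz":[-1.41,0,2.79],"roll":0,"hand":0.1},{"xyz":[-1.71,0,3.59],"roll":0,"hand":0.1},{"xyz":[-1.96,0,4.41],"roll":0,"hand":0.1},{"xyz":[-2.18,0,5.23],"roll":0,"hand":0.1},{"xyz":[-2.35,0,6.07],"roll":0,"hand":0.1}]'

```

```text
time_s: 4.25
tool_pos: [536.3, 190.1, 311.7]
tool_rot: [-1.159, 1.242, 1.159]
ft_force: [-1.8, -2.8, 3.1]
grip_width: 16.9
```

```bash
python3 -m inch '[{"xyz":[-0.14,0,0.84],"roll":0,"hand":0.1},{"xyz":[-0.23,0,1.69],"roll":0,"hand":0.1},{"xyz":[-0.28,0,2.54],"roll":0,"hand":0.1},{"xyz":[-0.29,0,3.39],"roll":0,"hand":0.1},{"xyz":[-0.25,0,4.25],"roll":0,"hand":0.1},{"xyz":[-0.18,0,5.09],"roll":0,"hand":0.1},{"xyz":[-0.06,0,5.94],"roll":0,"hand":0.1},{"xyz":[0.09,0,6.78],"roll":0,"hand":0.1}]'
python3 -m inch '[{"xyz":[0,0,0],"roll":0,"hand":0.3},{"xyz":[0,0,0],"roll":0,"hand":0.4},{"xyz":[0,0,0],"roll":0,"hand":0.5},{"xyz":[-1,0,0],"roll":0,"hand":0.5},{"xyz":[-3,0,0],"roll":0,"hand":0.5},{"xyz":[-5,0,0],"roll":0,"hand":0.5},{"xyz":[-7,0,0],"roll":0,"hand":0.5},{"xyz":[-7,0,0],"roll":0,"hand":0.5}]'
python3 - <<'E'
from h import *
import cv2
im=optics.capture("side")[:,:,::-1]
cv2.imwrite("pics/side3.png",cv2.resize(im[60:260,240:420],None,fx=3,fy=3,interpolation=cv2.INTER_CUBIC))
np.set_printoptions(precision=2,suppress=True)
pot=np.array([577,-353.2,0])
print("to over pot",delta(pot+[0,0,230]),"roll xS",rollto(PSI),rollto(0),state()[0]["qpos"])
E
```

```text
time_s: 5.05
tool_pos: [540.4, 258.7, 310.6]
tool_rot: [-1.158, 1.241, 1.161]
ft_force: [-4.8, -3.1, 1.5]
grip_width: 16.8
time_s: 5.85
tool_pos: [542.3, 257.7, 384.5]
tool_rot: [-1.16, 1.235, 1.155]
ft_force: [-0.5, -0.4, 1.0]
grip_width: 42.4
to over pot [ 15.19  -7.6  -60.73] roll xS 17.994540935087663 17.215313741221415 [0.31 0.38 0.52 1.7  0.   0.38]
```

View pics/side3.png

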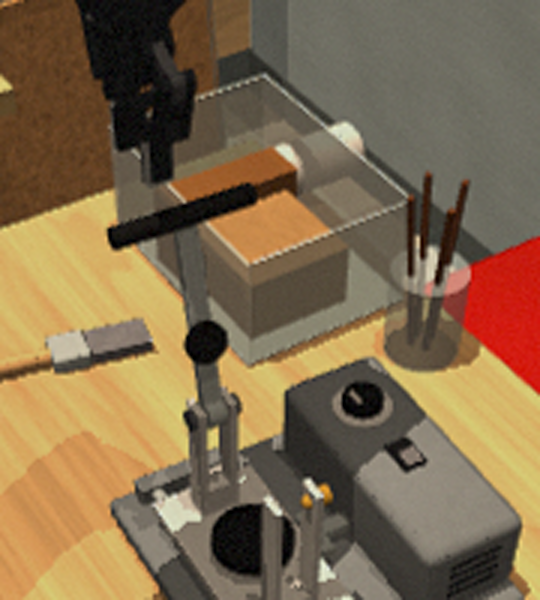

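The bar stands leaning back at about 1.78, the dish is clear, and the gripper is free. Next I go over the pot.

```bash
python3 -m inch '[{"xyz":[0,-0.5,-3],"roll":1,"hand":0.6},{"xyz":[0,-1,-7],"roll":2,"hand":0.7},{"xyz":[0,-1.5,-11],"roll":3.2,"hand":0.8},{"xyz":[1,-2,-15],"roll":4.4,"hand":0.9},{"xyz":[2,-2.5,-19.3],"roll":5.6,"hand":1},{"xyz":[3,-3,-23.6],"roll":6.8,"hand":1},{"xyz":[4,-3.5,-28],"roll":8,"hand":1},{"xyz":[5,-4,-32],"roll":9,"hand":1}]' 30
python3 - <<'E'
from h import *
np.set_printoptions(precision=2,suppress=True)
print("to over pot",delta(np.array([577,-353.2,160])),"roll",rollto(0),state()[0]["tool_pos"])
E
```

```text
time_s: 6.7
tool_pos: [558.8, -66.3, 329.4]
tool_rot: [-0.557, 1.499, 0.558]
ft_force: [-0.5, 0.3, 0.3]
grip_width: 85.2
to over pot [ 16.92 -22.91 -17.37] roll 8.168347693833027 [558.77 -66.32 329.35]
```

```bash
python3 -m inch '[{"xyz":[1.5,-3,-2.3],"roll":1,"hand":1},{"xyz":[4,-6,-4.6],"roll":2.2,"hand":1},{"xyz":[6.5,-9,-7],"roll":3.4,"hand":1},{"xyz":[9,-12.3,-9.4],"roll":4.6,"hand":1},{"xyz":[11.5,-15.6,-11.8],"roll":5.8,"hand":1},{"xyz":[14,-19,-14.3],"roll":7,"hand":1},{"xyz":[15.5,-21.5,-16.3],"roll":8.17,"hand":1},{"xyz":[16.5,-22.9,-17.3],"roll":8.17,"hand":1}]'
python3 - <<'E'
from h import *
import cv2
np.set_printoptions(precision=2,suppress=True)
for n,(x,y,w,h) in (("side",(360,260,200,180)),("top",(380,150,200,180))):
    im=optics.capture(n)[:,:,::-1]
    cv2.imwrite(f"pics/{n}4.png",cv2.resize(im[y:y+h,x:x+w],None,fx=3,fy=3,interpolation=cv2.INTER_CUBIC))
print("to pot",delta(np.array([577,-353.2,50])),"roll",rollto(0),state()[0]["tool_pos"], proj("side",state()[0]["tool_pos"]))
print(proj("side",[577,-353.2,76]))
E
```

```text
time_s: 7.5
tool_pos: [578.0, -352.7, 162.4]
tool_rot: [0.001, 1.574, 0.003]
ft_force: [0.4, -0.5, -0.5]
grip_width: 85.6
to pot [11.27 -0.15 -0.09] roll 0.04514110676835799 [ 578.22 -352.01  162.73] (np.float64(477.2486940244869), np.float64(379.4937431217612))
(np.float64(465.66459425825667), np.float64(398.66137410840486))
```

View pics/side4.png

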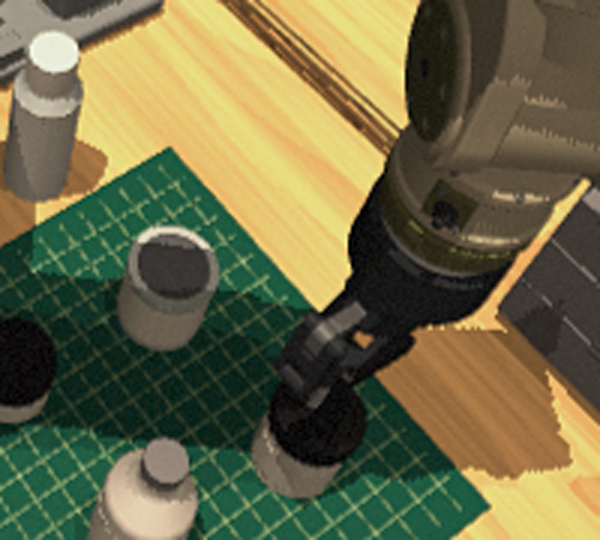

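View pics/top4.png

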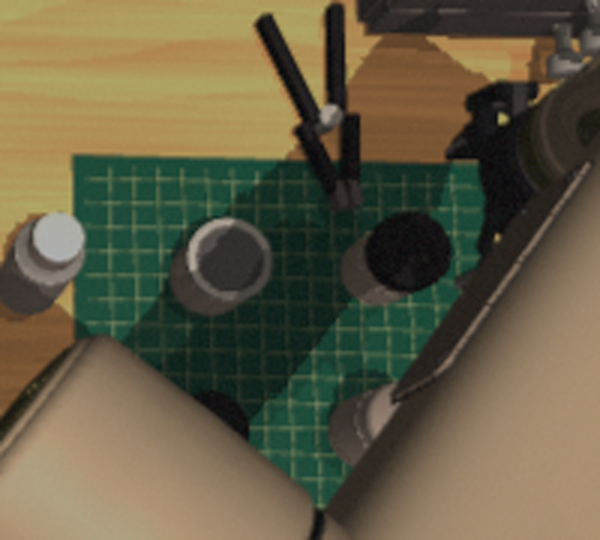

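The open fingers straddle the cap line in x. The predicted TCP lies midway between the fingers at side crop (352,358), and the clamp and glue bottle are clear. Next I descend.

```bash
python3 -m inch '[{"xyz":[1.5,-0.1,0],"roll":0,"hand":1},{"xyz":[3.5,-0.1,0],"roll":0,"hand":1},{"xyz":[5.5,-0.1,0],"roll":0,"hand":1},{"xyz":[7.2,-0.1,0],"roll":0,"hand":1},{"xyz":[8.6,-0.1,0],"roll":0,"hand":1},{"xyz":[9.8,-0.1,0],"roll":0,"hand":1},{"xyz":[10.6,-0.1,0],"roll":0,"hand":1},{"xyz":[11,-0.1,0],"roll":0,"hand":1}]'
python3 - <<'E'
from h import *
import cv2
im=optics.capture("side")[:,:,::-1]
x,y,w,h=380,300,180,150
cv2.imwrite("pics/side5.png",cv2.resize(im[y:y+h,x:x+w],None,fx=4,fy=4,interpolation=cv2.INTER_CUBIC))
print(state()[0]["tool_pos"],state()[0]["ft_force"])
E
```

```text
time_s: 8.4
tool_pos: [579.6, -351.1, 55.3]
tool_rot: [-0.004, 1.571, 0.004]
ft_force: [-0.6, 0.4, 0.1]
grip_width: 85.5
[ 579.46764168 -351.25433833   55.04242729] [ 0.36174633 -0.34535765 -0.6760462 ]
```

View pics/side5.png

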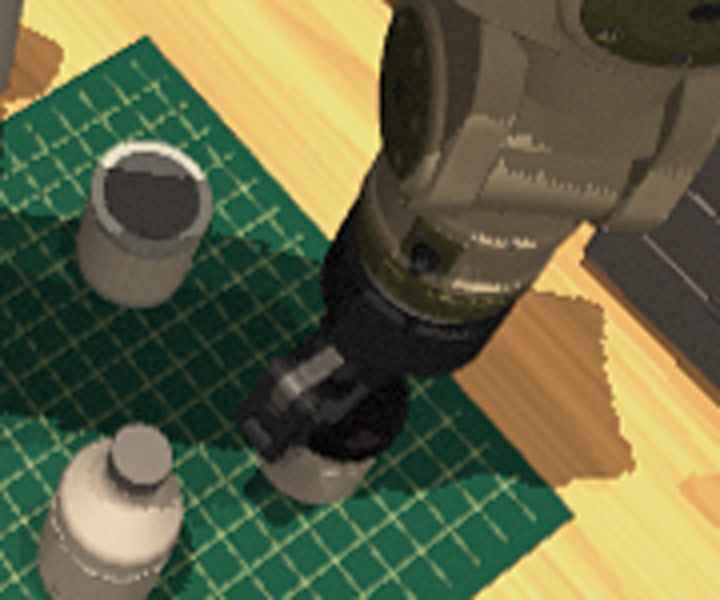

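```bash
python3 -m inch '[{"xyz":[0.3,-0.2,-0.2],"roll":0,"hand":1},{"xyz":[0.3,-0.2,-0.2],"roll":0,"hand":0.85},{"xyz":[0.3,-0.2,-0.2],"roll":0,"hand":0.75},{"xyz":[0.3,-0.2,-0.2],"roll":0,"hand":0.6},{"xyz":[0.3,-0.2,-0.2],"roll":0,"hand":0.5},{"xyz":[0.3,-0.2,-0.2],"roll":0,"hand":0.5},{"xyz":[0.3,-0.2,-0.2],"roll":0,"hand":0.5},{"xyz":[0.3,-0.2,-0.2],"roll":0,"hand":0.5}]' 40
python3 -m inch '[{"xyz":[0,-0.2,-0.2],"roll":0,"hand":0.5},{"xyz":[-0.5,0,0],"roll":0,"hand":0.5},{"xyz":[-1.2,0,0],"roll":0,"hand":0.5},{"xyz":[-2.2,0,0],"roll":0,"hand":0.5},{"xyz":[-3.5,0,0],"roll":0,"hand":0.5},{"xyz":[-5,0,0],"roll":0,"hand":0.5},{"xyz":[-6.5,0,0],"roll":0,"hand":0.5},{"xyz":[-7.5,0,0],"roll":0,"hand":0.5}]'
python3 - <<'E'
from h import *
import cv2
im=optics.capture("side")[:,:,::-1]
x,y,w,h=380,270,180,150
cv2.imwrite("pics/side6.png",cv2.resize(im[y:y+h,x:x+w],None,fx=4,fy=4,interpolation=cv2.INTER_CUBIC))
s,R=state();print(s["tool_pos"],s["ft_force"],s["grip_width"],s["qpos"])
print(delta(sh(0,0,260)),rollto(PSI))
E
```

```text
time_s: 9.25
tool_pos: [577.8, -354.0, 53.6]
tool_rot: [-0.004, 1.57, 0.003]
ft_force: [-2.5, 0.4, 6.3]
grip_width: 58.1
time_s: 10.05
tool_pos: [578.2, -354.2, 130.2]
tool_rot: [-0.005, 1.569, 0.002]
ft_force: [0.1, -0.2, -2.9]
grip_width: 58.0
[ 578.79244509 -354.60337345  131.67416523] [ 0.5039506  -0.83920885 -1.10205413] 58.04677977141936 [-6.67816173e-01  5.51589586e-01  1.66161528e-01  1.18088974e+00
  1.45703809e-05  8.98520252e-01]
[-12.97553795  50.319074    -0.8693413 ] 0.8302762765064869
```

View pics/side6.png

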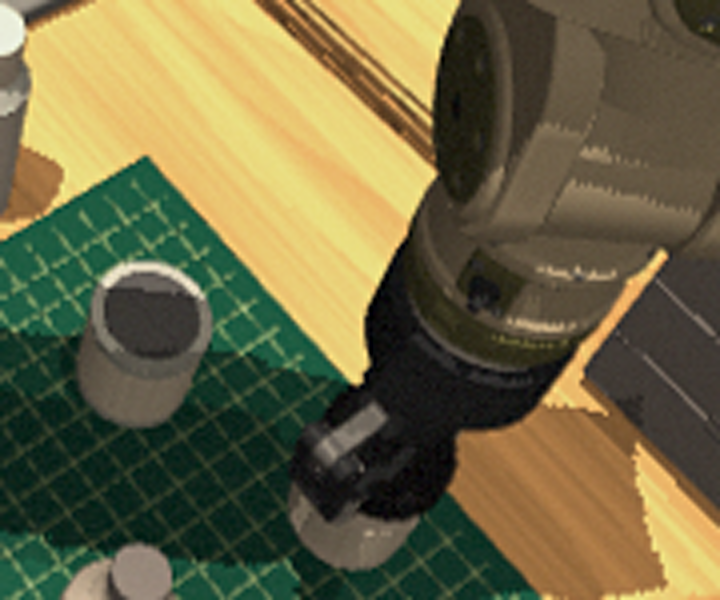

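The pot is held upright and clear of the mat, with a width of 58.0 mm and a load of about 2 to 3 N. Next I lift and carry it across, above the spray can and the posts.

```bash
python3 -m inch '[{"xyz":[-1.5,0,0],"roll":0,"hand":0.5},{"xyz":[-4,0.5,0],"roll":0,"hand":0.5},{"xyz":[-6.8,1.5,0],"roll":0.1,"hand":0.5},{"xyz":[-9.6,3.5,0],"roll":0.2,"hand":0.5},{"xyz":[-11.8,6.5,0],"roll":0.3,"hand":0.5},{"xyz":[-13,10,0],"roll":0.4,"hand":0.5},{"xyz":[-13.5,14,-0.2],"roll":0.6,"hand":0.5},{"xyz":[-13.5,18,-0.4],"roll":0.8,"hand":0.5}]'
python3 -m inch '[{"xyz":[0,4,0],"roll":0,"hand":0.5},{"xyz":[0,8,0],"roll":0,"hand":0.5},{"xyz":[0,12,0],"roll":0,"hand":0.5},{"xyz":[0,16,0],"roll":0,"hand":0.5},{"xyz":[0,19.8,0],"roll":0,"hand":0.5},{"xyz":[0,23,0],"roll":0,"hand":0.5},{"xyz":[0,25.5,0],"roll":0,"hand":0.5},{"xyz":[0,27,0],"roll":0,"hand":0.5}]'
python3 - <<'E'
from h import *
np.set_printoptions(precision=2,suppress=True)
s,R=state();print(s["tool_pos"],s["grip_width"],s["qpos"]);print(R)
print(delta(sh(0,0,260)),rollto(PSI))
E
```

```text
time_s: 10.9
tool_pos: [573.1, -172.7, 264.1]
tool_rot: [0.052, 1.568, -0.053]
ft_force: [1.2, 0.1, -3.3]
grip_width: 57.7
time_s: 11.7
tool_pos: [590.2, 97.8, 262.9]
tool_rot: [0.05, 1.57, -0.049]
ft_force: [0.4, 0.3, -2.6]
grip_width: 58.1
[590.18  97.79 262.89] 58.11497794181125 [0.03 0.35 0.18 1.4  0.   1.66]
[[-0.    0.06  1.  ]
 [ 0.    1.   -0.06]
 [-1.    0.   -0.  ]]
[ 0.29  4.96 -2.6 ] 0.05409811346752065
```

```bash
python3 -m inch '[{"xyz":[0,1,-0.5],"roll":0.05,"hand":0.5},{"xyz":[0,2.2,-1.1],"roll":0.05,"hand":0.5},{"xyz":[0.1,3.4,-1.7],"roll":0.05,"hand":0.5},{"xyz":[0.2,4.4,-2.3],"roll":0.05,"hand":0.5},{"xyz":[0.3,5,-2.6],"roll":0.05,"hand":0.5},{"xyz":[0.3,5,-2.6],"roll":0.05,"hand":0.5},{"xyz":[0.3,5,-2.6],"roll":0.05,"hand":0.5},{"xyz":[0.3,5,-2.6],"roll":0.05,"hand":0.5}]'
python3 - <<'E'
from h import *
import cv2
np.set_printoptions(precision=2,suppress=True)
s,R=state();P=np.mean([monitor.observe()["tool_pos"] for _ in range(4)],0);print(P,to_sh(P),R@np.array([0,0,1]))
im=optics.capture("side")[:,:,::-1].copy()
x,y,w,h=250,100,160,150
c=cv2.resize(im[y:y+h,x:x+w],None,fx=5,fy=4,interpolation=cv2.INTER_CUBIC)
c=cv2.resize(im[y:y+h,x:x+w],None,fx=4,fy=4,interpolation=cv2.INTER_CUBIC)
cv2.imwrite("pics/side7.png",c)
for z in (P[2]-53,P[2]+11):
  for k in (0,): print("axis pt crop",[(proj("side",[P[0],P[1],z])[i]-(x,y)[i])*4 for i in(0,1)])
  dd=np.array([0.8416,-0.5401,0.009]);dd/=np.linalg.norm(dd)
  for sg in(-28,28): print("edge",[(proj("side",np.array([P[0],P[1],z])+sg*dd)[i]-(x,y)[i])*4 for i in(0,1)])
E
```

```text
time_s: 12.5
tool_pos: [568.0, 146.9, 259.9]
tool_rot: [0.055, 1.57, -0.055]
ft_force: [0.3, 0.4, -3.1]
grip_width: 58.2
[568.05 146.89 259.93] [  0.78  -1.97 259.93] [ 1.   -0.07  0.  ]
axis pt crop [np.float64(301.05190652684246), np.float64(403.44055178018664)]
edge [np.float64(252.96289703400976), np.float64(403.43977536666716)]
edge [np.float64(349.14082747842895), np.float64(403.4413281922773)]
axis pt crop [np.float64(301.6872962767054), np.float64(320.8017224466457)]
edge [np.float64(251.26082805639408), np.float64(320.8008285189218)]
edge [np.float64(352.11366713915254), np.float64(320.8026163726445)]
```

View pics/side7.png

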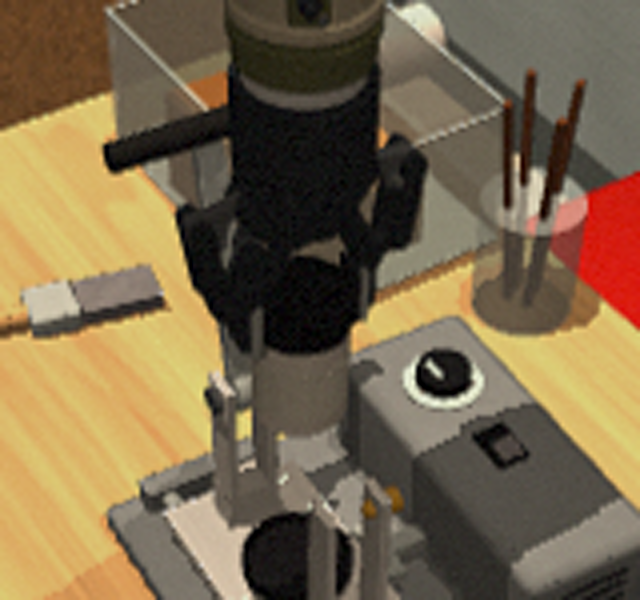

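The pot body's edges are at crop columns 252 and 350 and its bottom at row 437. The prediction from the TCP was 253, 349 and 438, so the pot is centred and upright in the hand. Next I lower it to just above the rim.

```bash
python3 -m inch '[{"xyz":[0.8,0.2,-0.05],"roll":0,"hand":0.5},{"xyz":[2.6,0.2,-0.05],"roll":0,"hand":0.5},{"xyz":[4.8,0.2,-0.05],"roll":0,"hand":0.5},{"xyz":[7,0.2,-0.05],"roll":0,"hand":0.5},{"xyz":[9,0.2,-0.05],"roll":0,"hand":0.5},{"xyz":[10.6,0.2,-0.05],"roll":0,"hand":0.5},{"xyz":[11.6,0.2,-0.05],"roll":0,"hand":0.5},{"xyz":[12,0.2,-0.05],"roll":0,"hand":0.5}]'
python3 - <<'E'
from h import *
import cv2
np.set_printoptions(precision=2,suppress=True)
P=[]
for _ in range(2):
    im=optics.capture("side")[:,:,::-1].copy(); s=monitor.observe();P.append(s["tool_pos"]); print(s["ft_force"])
P=np.mean(P,0);print(P,to_sh(P))
x,y,w,h=270,150,120,120
c=cv2.resize(im[y:y+h,x:x+w],None,fx=5,fy=5,interpolation=cv2.INTER_CUBIC)
cv2.imwrite("pics/side8.png",c)
E
```

```text
time_s: 13.35
tool_pos: [566.7, 149.1, 138.4]
tool_rot: [0.055, 1.572, -0.055]
ft_force: [-0.2, 0.4, -2.3]
grip_width: 58.1
[-0.45  0.3  -2.73]
[-0.4   0.5  -2.83]
[567.05 149.24 139.01] [ -0.37   0.31 139.01]
```

View pics/side8.png

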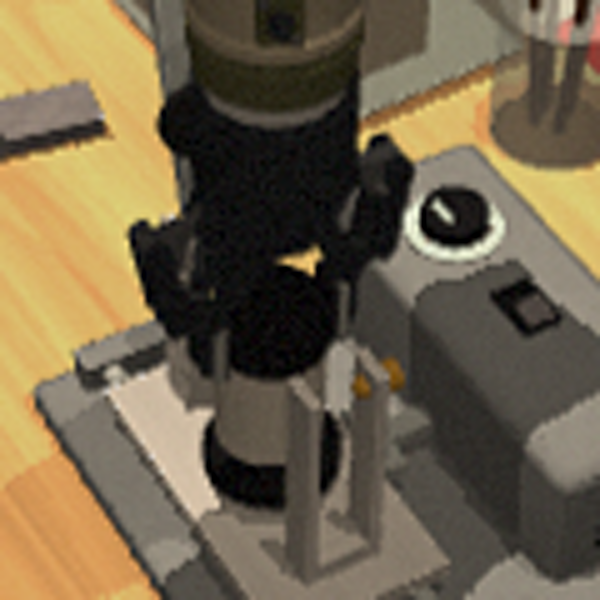

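The pot's columns, 216 to about 326, are centred over the dish, which is centred near column 272. Now I lower it gently.

```bash
python3 -m inch '[{"xyz":[0.2,0,0],"roll":0,"hand":0.5},{"xyz":[0.5,0,0],"roll":0,"hand":0.5},{"xyz":[0.8,0,0],"roll":0,"hand":0.5},{"xyz":[1.05,0,0],"roll":0,"hand":0.5},{"xyz":[1.25,0,0],"roll":0,"hand":0.5},{"xyz":[1.4,0,0],"roll":0,"hand":0.5},{"xyz":[1.5,0,0],"roll":0,"hand":0.5},{"xyz":[1.5,0,0],"roll":0,"hand":0.5}]'
for i in 1 2 3; do python3 -c "
from plant import monitor;s=monitor.observe();print(s['tool_pos'],s['ft_force'])"; done
```

```text
time_s: 14.25
tool_pos: [567.3, 149.3, 124.7]
tool_rot: [0.055, 1.57, -0.055]
ft_force: [1.2, -0.2, -3.4]
grip_width: 58.2
[567.32616239 149.33993134 124.71522698] [ 1.1557253  -0.22838169 -3.43929054]
[567.32616239 149.33993134 124.71522698] [ 1.1557253  -0.22838169 -3.43929054]
[567.32616239 149.33993134 124.71522698] [ 1.1557253  -0.22838169 -3.43929054]
```

Not touching yet: -3.4 N is the pot's weight. I'll creep down further.

```bash
python3 -m inch '[{"xyz":[0.05,0,0],"roll":0,"hand":0.5},{"xyz":[0.1,0,0],"roll":0,"hand":0.5},{"xyz":[0.15,0,0],"roll":0,"hand":0.5},{"xyz":[0.2,0,0],"roll":0,"hand":0.5},{"xyz":[0.25,0,0],"roll":0,"hand":0.5},{"xyz":[0.3,0,0],"roll":0,"hand":0.5},{"xyz":[0.3,0,0],"roll":0,"hand":0.5},{"xyz":[0.3,0,0],"roll":0,"hand":0.5}]'
```

```text
time_s: 15.05
tool_pos: [567.4, 149.4, 121.9]
tool_rot: [0.055, 1.57, -0.055]
ft_force: [-0.4, -0.0, -3.1]
grip_width: 57.9
```

```bash
python3 -m inch '[{"xyz":[0.03,0,0],"roll":0,"hand":0.5},{"xyz":[0.06,0,0],"roll":0,"hand":0.5},{"xyz":[0.09,0,0],"roll":0,"hand":0.5},{"xyz":[0.12,0,0],"roll":0,"hand":0.5},{"xyz":[0.15,0,0],"roll":0,"hand":0.5},{"xyz":[0.18,0,0],"roll":0,"hand":0.5},{"xyz":[0.2,0,0],"roll":0,"hand":0.5},{"xyz":[0.2,0,0],"roll":0,"hand":0.5}]'
```

```text
time_s: 15.85
tool_pos: [567.5, 149.4, 120.1]
tool_rot: [0.055, 1.57, -0.055]
ft_force: [-1.8, 0.2, 3.0]
grip_width: 58.1
```

Contact: the force went from -3 to +3 N at TCP z 120, so the pot is on the dish floor. I ease off slightly and release.

```bash
python3 -m inch '[{"xyz":[-0.03,0,0],"roll":0,"hand":0.66},{"xyz":[-0.03,0,0],"roll":0,"hand":0.72},{"xyz":[-0.03,0,0],"roll":0,"hand":0.8},{"xyz":[-0.03,0,0],"roll":0,"hand":0.9},{"xyz":[-0.03,0,0],"roll":0,"hand":1},{"xyz":[-0.03,0,0],"roll":0,"hand":1},{"xyz":[-0.03,0,0],"roll":0,"hand":1},{"xyz":[-0.03,0,0],"roll":0,"hand":1}]'
python3 -m inch '[{"xyz":[-0.5,0,0],"roll":0,"hand":1},{"xyz":[-1.5,0,0],"roll":0,"hand":1},{"xyz":[-3,0,0],"roll":0,"hand":1},{"xyz":[-5,0,0],"roll":0,"hand":1},{"xyz":[-7,0,0],"roll":0,"hand":1},{"xyz":[-9,0,0],"roll":0,"hand":1},{"xyz":[-11.5,0,0],"roll":0,"hand":1},{"xyz":[-14,0,0],"roll":0,"hand":1}]'
python3 - <<'E'
from h import *
import cv2
im=optics.capture("side")[:,:,::-1].copy()
x,y,w,h=270,130,120,120
cv2.imwrite("pics/side9.png",cv2.resize(im[y:y+h,x:x+w],None,fx=5,fy=5,interpolation=cv2.INTER_CUBIC))
E
```

```text
time_s: 16.65
tool_pos: [567.4, 149.4, 120.2]
tool_rot: [0.055, 1.57, -0.055]
ft_force: [0.1, 0.1, 0.5]
grip_width: 85.6
time_s: 17.45
tool_pos: [567.3, 149.4, 262.2]
tool_rot: [0.055, 1.569, -0.055]
ft_force: [0.6, -0.7, 0.4]
grip_width: 85.5
```

View pics/side9.png

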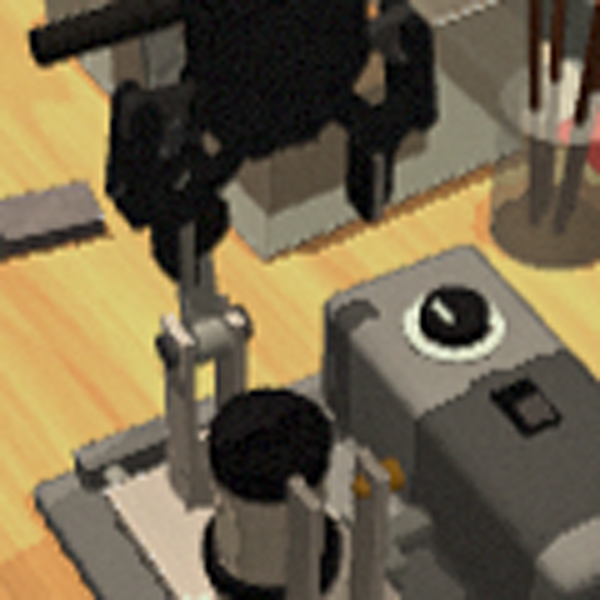

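The pot stands upright and centred in the dish, released. Next I go up and back to the grip, turning the fingers a quarter turn.

```bash
python3 -m inch '[{"xyz":[-2,0,0],"roll":-1,"hand":1},{"xyz":[-5,0,-0.5],"roll":-2.4,"hand":0.9},{"xyz":[-8,0,-1.2],"roll":-3.9,"hand":0.8},{"xyz":[-11,0,-2],"roll":-5.4,"hand":0.7},{"xyz":[-12.5,0,-3],"roll":-6.9,"hand":0.6},{"xyz":[-13,1,-3.6],"roll":-8.4,"hand":0.5},{"xyz":[-13,2.5,-3.8],"roll":-9.9,"hand":0.5},{"xyz":[-13,4,-3.8],"roll":-11.4,"hand":0.5}]' 30
python3 - <<'E'
from h import *
np.set_printoptions(precision=2,suppress=True)
g=lambda th,x=-38:sh(x,70-175*np.cos(th),160+175*np.sin(th))
print(g(1.784),delta(g(1.784)+[0,0,50]),rollto(np.pi/2+PSI),state()[0]["tool_pos"])
E
```

```text
time_s: 18.3
tool_pos: [532.1, 192.2, 391.9]
tool_rot: [-0.726, 1.444, 0.725]
ft_force: [-0.3, -0.9, -0.0]
grip_width: 42.6
[536.76 258.26 331.04] [1.09 3.57 5.57] -6.562926278877889 [532.05 192.21 391.93]
```

```bash
python3 -m inch '[{"xyz":[0,0.8,1.2],"roll":-1.5,"hand":0.5},{"xyz":[0,1.8,2.8],"roll":-3,"hand":0.5},{"xyz":[0,2.7,4.2],"roll":-4.5,"hand":0.5},{"xyz":[0,3.4,5.2],"roll":-6,"hand":0.5},{"xyz":[0,3.6,5.6],"roll":-6.56,"hand":0.5},{"xyz":[0,3.6,5.6],"roll":-6.56,"hand":0.5},{"xyz":[0,3.6,5.6],"roll":-6.56,"hand":0.5},{"xyz":[0,3.6,5.6],"roll":-6.56,"hand":0.5}]'
python3 - <<'E'
from h import *
import cv2
np.set_printoptions(precision=2,suppress=True)
g=lambda th,x=-38:sh(x,70-175*np.cos(th),160+175*np.sin(th))
im=optics.capture("side")[:,:,::-1].copy()
x,y,w,h=230,60,150,150
cv2.imwrite("pics/side10.png",cv2.resize(im[y:y+h,x:x+w],None,fx=4,fy=4,interpolation=cv2.INTER_CUBIC))
p=state()[0]["tool_pos"];q=proj("side",p);print(p,((q[0]-x)*4,(q[1]-y)*4))
print(delta(g(1.784)+[0,0,-20]),rollto(np.pi/2+PSI))
E
```

```text
time_s: 19.1
tool_pos: [537.2, 257.9, 390.6]
tool_rot: [-1.154, 1.243, 1.154]
ft_force: [-0.2, 0.9, 1.0]
grip_width: 42.5
[537.23 257.86 390.55] (np.float64(221.8925502968964), np.float64(213.23109905113722))
[7.95 0.05 0.03] -0.07422467417282234
```

View pics/side10.png

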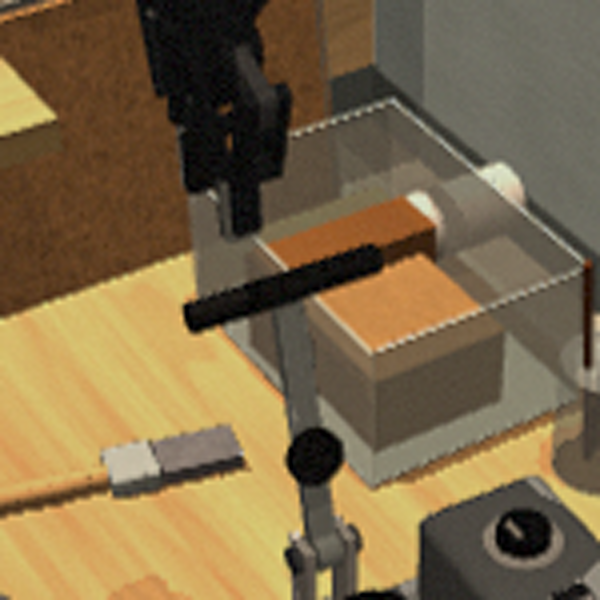

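The fingertips are above the grip's front arm: TCP at crop (222,213), rod running from (190,315) to (380,258). Now I descend and pinch.

```bash
python3 -m inch '[{"xyz":[1,0,0],"roll":0,"hand":0.5},{"xyz":[2.5,0,0],"roll":0,"hand":0.5},{"xyz":[4.2,0,0],"roll":0,"hand":0.5},{"xyz":[5.7,0,0],"roll":0,"hand":0.5},{"xyz":[6.8,0,0],"roll":0,"hand":0.5},{"xyz":[7.6,0,0],"roll":0,"hand":0.5},{"xyz":[8,0,0],"roll":0,"hand":0.5},{"xyz":[8,0,0],"roll":0,"hand":0.5}]' 40
python3 -m inch '[{"xyz":[0,0,0],"roll":0,"hand":0.3},{"xyz":[0,0,0],"roll":0,"hand":0.1},{"xyz":[0,0,0],"roll":0,"hand":0.1},{"xyz":[0,0,0],"roll":0,"hand":0.1},{"xyz":[0,0,0],"roll":0,"hand":0.1},{"xyz":[0,0,0],"roll":0,"hand":0.1},{"xyz":[0,0,0],"roll":0,"hand":0.1},{"xyz":[0,0,0],"roll":0,"hand":0.1}]'
python3 - <<'E'
from h import *
np.set_printoptions(precision=2,suppress=True)
s,R=state();P=s["tool_pos"];S=to_sh(P)
r=lambda o:np.hypot(S[2]+o-160,70-S[1]); th=np.arctan2(S[2]+20-160,70-S[1]);print(S,"r",r(20),"th",th)
a=np.linspace(th,0.16,25);p0=np.array([-175*np.cos(th),175*np.sin(th)])
for i,t in enumerate(a[1:]):
    d=np.array([-175*np.cos(t),175*np.sin(t)])-p0
    if i%8==0: b=np.zeros(2) if i==0 else prev
    print(i,round(t,3),"x %.2f z %.2f"%(-(d-b)[1]/10,(d-b)[0]/10)); prev=d
E
```

```text
time_s: 19.95
tool_pos: [537.1, 258.1, 310.0]
tool_rot: [-1.155, 1.244, 1.155]
ft_force: [0.1, 0.8, 0.2]
grip_width: 42.6
time_s: 20.75
tool_pos: [537.6, 258.5, 311.0]
tool_rot: [-1.155, 1.241, 1.154]
ft_force: [-0.3, 1.4, 5.0]
grip_width: 16.6
[-37.2  107.34 311.02] r 175.0505977015991 th 1.7857489218064215
0 1.718 x -0.21 z -1.17
1 1.65 x -0.35 z -2.34
2 1.583 x -0.40 z -3.53
3 1.515 x -0.38 z -4.71
4 1.447 x -0.27 z -5.89
5 1.379 x -0.08 z -7.06
6 1.312 x 0.18 z -8.22
7 1.244 x 0.52 z -9.35
8 1.176 x 0.42 z -1.11
9 1.108 x 0.91 z -2.19
10 1.041 x 1.48 z -3.23
11 0.973 x 2.11 z -4.23
12 0.905 x 2.81 z -5.19
13 0.837 x 3.57 z -6.09
14 0.77 x 4.39 z -6.95
15 0.702 x 5.27 z -7.74
16 0.634 x 0.93 z -0.73
17 0.566 x 1.91 z -1.40
18 0.499 x 2.93 z -2.01
19 0.431 x 3.99 z -2.54
20 0.363 x 5.08 z -3.00
21 0.295 x 6.20 z -3.38
22 0.228 x 7.35 z -3.69
23 0.16 x 8.51 z -3.91
```

The pinch is firm, and the radius of 175.05 mm is confirmed. Next I lead the bar down, checking after each call.

```bash
python3 -m inch '[{"xyz":[-0.21,0,-1.17],"roll":0,"hand":0.1},{"xyz":[-0.35,0,-2.34],"roll":0,"hand":0.1},{"xyz":[-0.40,0,-3.53],"roll":0,"hand":0.1},{"xyz":[-0.38,0,-4.71],"roll":0,"hand":0.1},{"xyz":[-0.27,0,-5.89],"roll":0,"hand":0.1},{"xyz":[-0.08,0,-7.06],"roll":0,"hand":0.1},{"xyz":[0.18,0,-8.22],"roll":0,"hand":0.1},{"xyz":[0.52,0,-9.35],"roll":0,"hand":0.1}]'
python3 -m inch '[{"xyz":[0.42,0,-1.11],"roll":0,"hand":0.1},{"xyz":[0.91,0,-2.19],"roll":0,"hand":0.1},{"xyz":[1.48,0,-3.23],"roll":0,"hand":0.1},{"xyz":[2.11,0,-4.23],"roll":0,"hand":0.1},{"xyz":[2.81,0,-5.19],"roll":0,"hand":0.1},{"xyz":[3.57,0,-6.09],"roll":0,"hand":0.1},{"xyz":[4.39,0,-6.95],"roll":0,"hand":0.1},{"xyz":[5.27,0,-7.74],"roll":0,"hand":0.1}]'
python3 -c "
from h import *
s,R=state();S=to_sh(s['tool_pos']);print(S,np.hypot(S[2]-140,70-S[1]),np.arctan2(S[2]-140,70-S[1]))"
```

```text
time_s: 21.55
tool_pos: [532.1, 164.4, 305.6]
tool_rot: [-1.156, 1.24, 1.152]
ft_force: [5.7, 2.4, 1.8]
grip_width: 16.7
time_s: 22.35
tool_pos: [526.3, 86.7, 252.4]
tool_rot: [-1.156, 1.241, 1.152]
ft_force: [5.8, 1.0, 2.3]
grip_width: 16.8
[-36.80046166 -64.87297893 252.41388559] 175.57790897102996 0.6948246309612903
```

```bash
python3 -m inch '[{"xyz":[0.93,0,-0.73],"roll":0,"hand":0.1},{"xyz":[1.91,0,-1.40],"roll":0,"hand":0.1},{"xyz":[2.93,0,-2.01],"roll":0,"hand":0.1},{"xyz":[3.99,0,-2.54],"roll":0,"hand":0.1},{"xyz":[5.08,0,-3.00],"roll":0,"hand":0.1},{"xyz":[6.20,0,-3.38],"roll":0,"hand":0.1},{"xyz":[7.35,0,-3.69],"roll":0,"hand":0.1},{"xyz":[8.51,0,-3.91],"roll":0,"hand":0.1}]'
python3 - <<'E'
from h import *
import cv2
s,R=state();S=to_sh(s['tool_pos']);th=np.arctan2(S[2]-140,70-S[1]);print(S,np.hypot(S[2]-140,70-S[1]),th)
for n,(x,y,w,h) in (("side",(270,130,150,150)),("top",(225,140,150,140))):
    im=optics.capture(n)[:,:,::-1].copy()
    cv2.imwrite(f"pics/{n}11.png",cv2.resize(im[y:y+h,x:x+w],None,fx=4,fy=4,interpolation=cv2.INTER_CUBIC))
for t in np.linspace(0.16,0,9): print(round(t,3),"x %.2f z %.2f"%(17.5*(np.sin(.16)-np.sin(t)),-17.5*(np.cos(t)-np.cos(.16))))
E
```

```text
time_s: 23.15
tool_pos: [523.6, 48.1, 167.2]
tool_rot: [-1.156, 1.24, 1.152]
ft_force: [5.1, 2.3, 2.4]
grip_width: 16.6
[ -36.83487857 -103.53989422  167.15148791] 175.6510694016324 0.15519855862179271
0.16 x 0.00 z -0.00
0.14 x 0.35 z -0.05
0.12 x 0.69 z -0.10
0.1 x 1.04 z -0.14
0.08 x 1.39 z -0.17
0.06 x 1.74 z -0.19
0.04 x 2.09 z -0.21
0.02 x 2.44 z -0.22
0.0 x 2.79 z -0.22
```

View pics/side11.png

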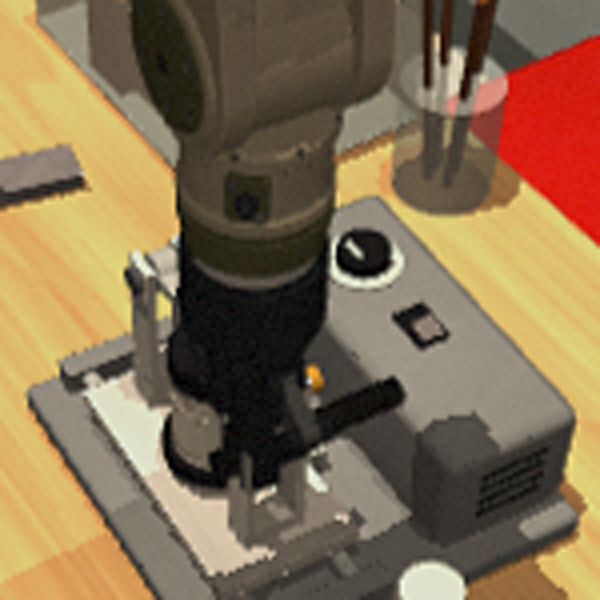

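The bar is at about 0.155 rad, just above the cap, and everything is clear. Next I press down along the arc with a firmer grip.

```bash
python3 -m inch '[{"xyz":[0.2,0,-0.03],"roll":0,"hand":0.1},{"xyz":[0.4,0,-0.06],"roll":0,"hand":0.1},{"xyz":[0.6,0,-0.09],"roll":0,"hand":0.1},{"xyz":[0.8,0,-0.11],"roll":0,"hand":0.1},{"xyz":[1.0,0,-0.13],"roll":0,"hand":0.1},{"xyz":[1.2,0,-0.15],"roll":0,"hand":0.1},{"xyz":[1.4,0,-0.17],"roll":0,"hand":0.1},{"xyz":[1.5,0,-0.18],"roll":0,"hand":0.1}]' 70
python3 -m inch '[{"xyz":[0.2,0,-0.01],"roll":0,"hand":0.1},{"xyz":[0.4,0,-0.02],"roll":0,"hand":0.1},{"xyz":[0.6,0,-0.03],"roll":0,"hand":0.1},{"xyz":[0.8,0,-0.03],"roll":0,"hand":0.1},{"xyz":[1.0,0,-0.04],"roll":0,"hand":0.1},{"xyz":[1.15,0,-0.04],"roll":0,"hand":0.1},{"xyz":[1.25,0,-0.04],"roll":0,"hand":0.1},{"xyz":[1.3,0,-0.04],"roll":0,"hand":0.1}]'
python3 -c "
from h import *
s,R=state();S=to_sh(s['tool_pos']);print(S,np.hypot(S[2]-140,70-S[1]),np.arctan2(S[2]-140,70-S[1]))"
```

```text
time_s: 24.05
tool_pos: [523.4, 46.8, 152.8]
tool_rot: [-1.157, 1.24, 1.153]
ft_force: [5.4, 2.4, 4.4]
grip_width: 15.9
time_s: 24.85
tool_pos: [523.7, 46.5, 142.2]
tool_rot: [-1.158, 1.239, 1.151]
ft_force: [-1.3, 2.9, 22.7]
grip_width: 15.7
[ -36.66288325 -105.17059107  142.2462323 ] 175.1849923223733 0.012822410322100054
```

```bash
python3 -m inch '[{"xyz":[0.05,0,0],"roll":0,"hand":0.1},{"xyz":[0.1,0,0],"roll":0,"hand":0.1},{"xyz":[0.15,0,0],"roll":0,"hand":0.1},{"xyz":[0.2,0,0],"roll":0,"hand":0.1},{"xyz":[0.2,0,0],"roll":0,"hand":0.1},{"xyz":[0.2,0,0],"roll":0,"hand":0.1},{"xyz":[0.2,0,0],"roll":0,"hand":0.1},{"xyz":[0.2,0,0],"roll":0,"hand":0.1}]'
python3 -c "
from h import *
s,R=state();S=to_sh(s['tool_pos']);print(S,np.hypot(S[2]-140,70-S[1]),np.arctan2(S[2]-140,70-S[1]))"
```

```text
time_s: 25.65
tool_pos: [523.8, 46.4, 142.1]
tool_rot: [-1.159, 1.238, 1.15]
ft_force: [-4.6, 3.6, 30.7]
grip_width: 15.8
[ -36.52564183 -105.23052939  142.11133676] 175.24324857959942 0.01204832631031913
```

The bar is on a hard stop: 2 mm more command moved it 0.1 mm and added 8 N. I'll ease the force off, then open and watch.

```bash
python3 -m inch '[{"xyz":[-0.1,0,0],"roll":0,"hand":0.1},{"xyz":[-0.2,0,0],"roll":0,"hand":0.1},{"xyz":[-0.3,0,0],"roll":0,"hand":0.1},{"xyz":[-0.4,0,0],"roll":0,"hand":0.1},{"xyz":[-0.5,0,0],"roll":0,"hand":0.1},{"xyz":[-0.6,0,0],"roll":0,"hand":0.1},{"xyz":[-0.6,0,0],"roll":0,"hand":0.1},{"xyz":[-0.6,0,0],"roll":0,"hand":0.1}]'
python3 -c "
from h import *
s,R=state();S=to_sh(s['tool_pos']);print(S,np.hypot(S[2]-140,70-S[1]),np.arctan2(S[2]-140,70-S[1]))"
```

```text
time_s: 26.45
tool_pos: [523.5, 46.4, 143.4]
tool_rot: [-1.157, 1.24, 1.153]
ft_force: [6.9, 4.1, 1.3]
grip_width: 16.0
[ -36.87914224 -105.20419362  143.44588361] 175.23807684545417 0.01966527927838756
```

The vertical force is about 1 N with the bar staying down, so the detent is holding. Now I open and retreat straight up.

```bash
python3 -m inch '[{"xyz":[0,0,0],"roll":0,"hand":0.2},{"xyz":[0,0,0],"roll":0,"hand":0.3},{"xyz":[0,0,0],"roll":0,"hand":0.4},{"xyz":[0,0,0],"roll":0,"hand":0.5},{"xyz":[0,0,0],"roll":0,"hand":0.5},{"xyz":[0,0,0],"roll":0,"hand":0.5},{"xyz":[0,0,0],"roll":0,"hand":0.5},{"xyz":[0,0,0],"roll":0,"hand":0.5}]'
python3 -m inch '[{"xyz":[-0.5,0,0],"roll":0,"hand":0.5},{"xyz":[-2,0,0],"roll":0,"hand":0.5},{"xyz":[-4,0,0],"roll":0,"hand":0.5},{"xyz":[-6,0,0],"roll":0,"hand":0.5},{"xyz":[-9,0,0],"roll":0,"hand":0.5},{"xyz":[-12,1,0],"roll":0,"hand":0.5},{"xyz":[-15,3,0],"roll":0,"hand":0.5},{"xyz":[-17,5,0],"roll":0,"hand":0.5}]'
python3 - <<'E'
from h import *
import cv2
for n,(x,y,w,h) in (("side",(270,130,150,150)),("top",(225,140,150,140))):
    im=optics.capture(n)[:,:,::-1].copy()
    cv2.imwrite(f"pics/{n}12.png",cv2.resize(im[y:y+h,x:x+w],None,fx=4,fy=4,interpolation=cv2.INTER_CUBIC))
E
```

```text
time_s: 27.25
tool_pos: [521.7, 46.6, 143.2]
tool_rot: [-1.155, 1.243, 1.155]
ft_force: [-0.1, -0.0, -0.5]
grip_width: 42.9
time_s: 28.05
tool_pos: [471.9, 50.3, 315.7]
tool_rot: [-1.156, 1.241, 1.153]
ft_force: [0.0, -0.0, -0.5]
grip_width: 42.5
```

View pics/side12.png

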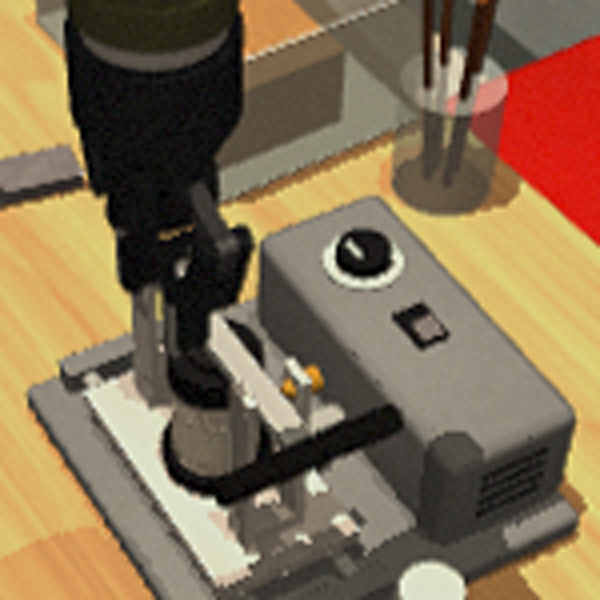

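The bar sits down over the cap between the latch cheeks, and the grip is low at crop (310,450). Next I move the arm aside and measure the grip in both views.

```bash
python3 -m inch '[{"xyz":[0,0.5,-2],"roll":0,"hand":0.5},{"xyz":[-1,1,-5],"roll":0,"hand":0.5},{"xyz":[-2,1,-9],"roll":0,"hand":0.5},{"xyz":[-2,1,-13],"roll":0,"hand":0.5},{"xyz":[-2,1,-17],"roll":0,"hand":0.5},{"xyz":[-2,1,-21],"roll":0,"hand":0.5},{"xyz":[-2,1,-24],"roll":0,"hand":0.5},{"xyz":[-2,1,-25],"roll":0,"hand":0.5}]'
python3 - <<'E'
from h import *
import cv2
for n,(x,y,w,h) in (("side",(270,130,150,150)),("top",(225,140,150,140))):
    im=optics.capture(n)[:,:,::-1].copy(); cv2.imwrite(f"pics/{n}13f.png",im)
    cv2.imwrite(f"pics/{n}13.png",cv2.resize(im[y:y+h,x:x+w],None,fx=4,fy=4,interpolation=cv2.INTER_CUBIC))
for th in (0,0.12):
  for x in(-60,60):
    p=sh(x,70-175*np.cos(th),160+175*np.sin(th)); a,b=proj("side",p),proj("top",p)
    print(th,x,"side crop",[round((a[0]-270)*4),round((a[1]-130)*4)],"top crop",[round((b[0]-225)*4),round((b[1]-140)*4)])
E
```

```text
time_s: 28.95
tool_pos: [443.6, -201.2, 331.9]
tool_rot: [-1.152, 1.245, 1.153]
ft_force: [-0.3, 0.0, -0.8]
grip_width: 42.4
0 -60 side crop [213, 494] top crop [465, 464]
0 60 side crop [395, 417] top crop [483, 244]
0.12 -60 side crop [212, 468] top crop [465, 457]
0.12 60 side crop [397, 392] top crop [483, 232]
```

View pics/side13.png

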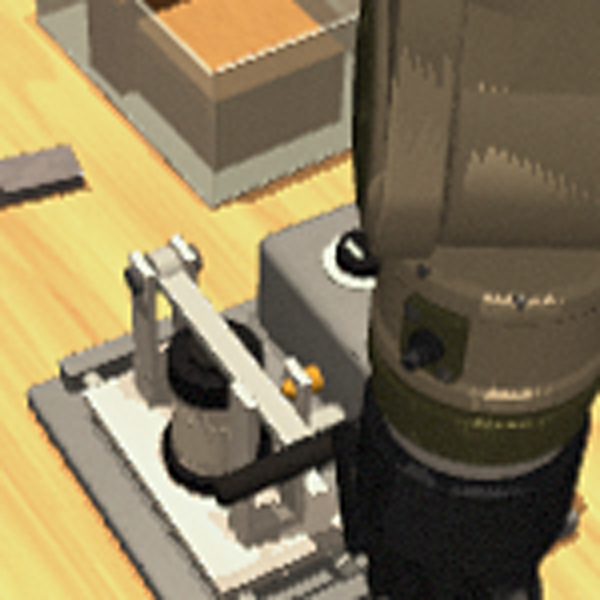

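View pics/top13.png

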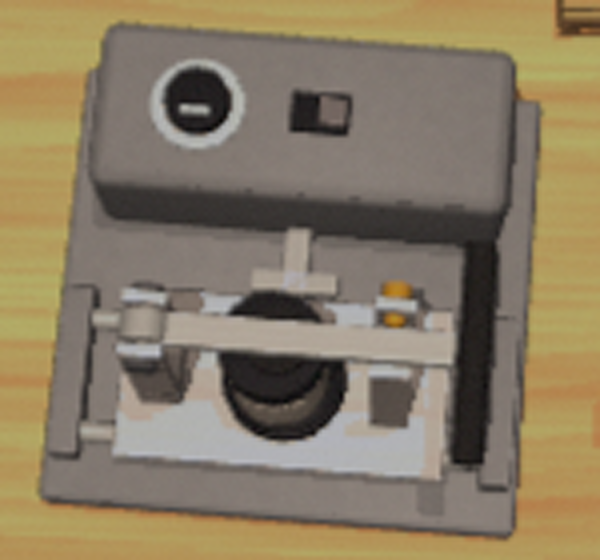

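View pics/top13f.png

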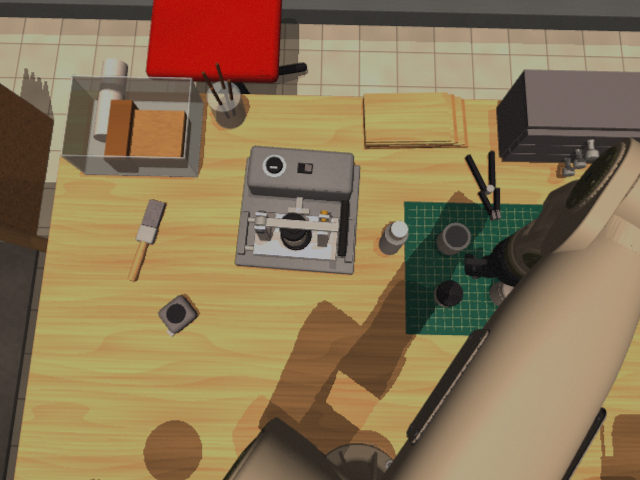

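The grip's front end is at side crop (218,490) and top crop (466,462). The shut prediction is (213,494) and (465,464), while row 468 in the side view would mean 0.12 rad, so the bar is shut. The pot is upright in the dish and the visible bystanders are where they were, so I'll hand in.

```bash
python3 -c "
from plant import ticket;print(ticket.job_done())"
```

```text
the job is handed in; nothing more can be done
None
```

The bigger black-capped pot is loaded and the bar is shut over it. I handed the job in at about 29 s on the robot's clock.

- **What I did:** I swung the bar up to about 1.78 rad and carried the pot over upright. I lowered it onto the dish until I felt light contact, about 6 N, and released it. I then led the bar down onto its stop; the highest force I read was about 31 N, then I eased off and let go.
- **Bar shut:** After I let go, the grip's front end was within about 5 zoomed pixels (just over one camera pixel) of where a fully shut bar should be. A bar resting at 0.12 rad would have shown about 25 zoomed pixels higher. It held with the robot clear, about 1.7 s from opening the fingers to the last picture.
- **Angle reading:** While I was still holding the bar, the arm's position gave 0.012–0.020 rad. That is at or just above the 0.015 latched limit, but within the accuracy of that estimate. There was almost no upward push before I let go, which fits the detent holding.
- **Pot and other things:** The pot stood upright in the dish. The spray can, tin, clamp, brush and tape measure looked unmoved in the final top view. The short jar and glue bottle were partly hidden by the arm, so I checked them only in part.

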